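Close the oil filler of a hydraulic power unit

ROBOT

A 6-joint arm with a two-finger parallel gripper is mounted at the origin on the work surface. World frame = base frame: x ahead of the robot, y to its left, z up, the work surface at z = 0. Lengths are in m, angles in rad, forces in N, time in s.
With the tool pointing down it reaches from about 0.3 to 0.85 m from the base axis. Payload 4.2 kg.
Tool frame: the origin (TCP) lies at the very end of the fingers, on their centre line; the grasp point (between the pads) lies 19 mm behind it; z points along the fingers, y is the direction in which the jaws open and shut (so a half turn about z gives the same grasp; the last joint's range is limited). The gripper opens to 91 mm and grips with 3 to 60 N. Pads are 32 mm wide; open, the fingers measure 118 mm over their backs; the gripper's body (76 mm by 178 mm) begins 60 mm behind the grasp point.
Start: joints at [-1.178, 0.32, 1.565, -0, 1.257, -0.02], TCP at [0.231, -0.527, 0.214] pointing down, gripper open.
Joint ranges: [-3.11, 3.11], [-0.84, 2.01], [0.21, 2.61], [-1.34, 4.49], [0.05, 2.63], [-2.56, 2.56]. Speed limits (rad/s): [2.57, 2.57, 3.14, 3.14, 3.14, 3.14].

INTERFACE

Orientations are given as a rotation vector (axis times angle).
In Python, from plant import ctrl gives the robot as it stands. The module is installed in compiled form; this text tells all that it offers.
- The arm moves only by the shell command python3 -m pendant 'ROWS' [FORCE]. ROWS is JSON, a list of rows, each an object with "dr": the turn, a rotation vector about the tool's x, y, z in rad, a list of three; "translation": the shift along the tool's x, y, z in m, a list of three; "gripper": the closure in counts, from 0 (fully open) to 255 (shut). A call has 1 to 5 rows; each row shifts and turns the pose as measured when the row begins, along the tool's axes as they then stand; what a row does not reach is not made up. A row lasts 1/10 s, in which the tool goes at most 50 mm and 8.59 degrees, less where a joint would pass 70% of its speed; a pose out of reach is approached as far as the arm can. A call is refused whole if a number of a shift passes 0.05 or a number of a turn 0.15, either way. A call with a gripper value outside its range is refused whole. The fingers move at their own pace and stop on an object; FORCE is the grip in N (left out, the last holds). Time passes only in rows, so rows that do not move let the fingers close. It gives the time, the measured TCP pose, the force and the opening at its end, in the units of the state.
- ctrl.get_state(): the state, without advancing time (a new reading comes with each control period).
- ctrl.snapshot(name): name is "side" or "top" or "wrist"; returns a dict with "pixels" (400x640x3 uint8, red, green, blue), "camera_matrix" (3x3 intrinsics, pixels), "dist_coeffs" ([k1, k2, p1, p2, k3] as OpenCV has them; the pictures are not rectified), "world_from_camera" (4x4, takes a point from camera to world coordinates). Camera axes: x right, y down, z forward; pixel columns grow to the right and rows downward; lengths in m; the calibration is good to about 2 mm. A picture is of the moment at which its call begins. There is no depth.
- ctrl.hand_in(): hands the job in, once; it reports no verdict.
The state is a dict: "time_s": time; "joints": joint angles; "joint_vel": joint speeds; "effort": joint torques, N m; "position": TCP position; "orientation": TCP orientation; "wrist_force": force on the tool from outside, world axes, zero at the start; "moment": the same for the moment, N m; "gripper_width": opening from 0.0 (shut) to 1.0 (fully open).
Only numpy, scipy, OpenCV 4.12 (cv2) and the standard library are available. Lean on these libraries where they do the work, as an engineer would, in place of code of your own. Each camera call takes 0.05 s, during which the arm holds its last target.

TASK

The tank of the hydraulic power unit has been topped up: close its filler with the black winged cap that lies on the bench. Set the cap level on the filler neck, turn it backward (anticlockwise) until you feel it drop at the thread start, then screw it forward, without cross-threading or forcing it, until it is snug on the rim but not overtightened, and let go. Leave everything else where it is.

Things in the scene. Friction and masses are not known exactly. Their poses are not given: they have to be found in the camera images.
- cap_center (a point): Filler cap: black plastic, 52 mm across, 37.5 mm tall, 70 to 120 g, standing on its open end on the bench. Round ribbed skirt with a flat top, and on it a straight bar wing to grip: 46 mm long, 14 mm thick, from 17.5 mm up to 37.5 mm above the cap's lower edge. This point: on the axis, 18.75 mm above the lower edge. z up the axis, x along the wing, y across it.
- cap_underside (a point): Same cap: point on its axis at the underside of its top, 14.2 mm above its lower edge; same axes. Below it the skirt is hollow (45.6 mm bore), with three thread lugs inside near the lower edge, 120 degrees apart, each 36 degrees long; between the lugs the mouth is 35 mm wide.
- filler_mouth (a point): Oil filler neck of the hydraulic power unit (grey tank 345 x 215 mm, top 165 mm above the bench): centre of the neck's metal rim, 200 mm above the bench; z up. Upright metal tube, 31 mm outside diameter, threaded outside; nothing tall within 95 mm of it. The cap has about 2 mm play sideways on it. If the cap stands with its underside over 10 mm above the rim, a lug is on the rim: shift it sideways.
- filler_thread (a point): Same neck, on its axis where the outside thread (neck_thread, 42 mm across) begins, 5 mm below the rim: right-hand, 3 starts at angles not given, 19.5 mm lead. Set on it, the cap's lugs rest on the thread, its underside 2 to 9 mm above the rim. Turned anticlockwise it climbs 3.1 mm per rad to 8.7 mm, then drops 6.5 mm, within 2.1 rad. Press 2 to 4 N; over 40 N before the drop harms it.
- filler_seal_top (a point): Same neck, top of its rubber seal ring, 1.5 mm above the rim. From the drop, turning clockwise: cap meets the seal after 0.2 rad, takes up play until 0.7 rad, crushes the seal (40 N per mm) flat by 1.2 rad. Torque is near zero until 0.7 rad, climbs gently to 0.1 N m as the seal is crushed, then steeply: a rise of 0.15 to 0.3 N m is snug, over 0.6 N m overtight (100 N on seal). The thread then holds the cap when let go.
- motor_top (a point): Top of the terminal box on the unit's blue motor, the highest part of the power unit, 283 mm above the bench; x along the motor, z up.
- funnel: Grey funnel standing mouth down, 110 mm across, 110 mm tall; a bystander. Origin under its centre.
- oil_bottle: Grey closed oil bottle, 80 mm across, 220 mm tall; a bystander. Origin under its centre.
- wrench: Steel wrench lying flat; a bystander. Origin near its middle.
- coupling: Brass and steel hose coupling, 34 mm across, 48 mm tall; a bystander. Origin under its centre.
- angle_iron: Offcut of angle iron, 140 mm long, 40 mm tall; a bystander. Origin under its centre.
- square: Try square lying flat; a bystander. Origin in its stock.
Not all that is in view belongs to the job. Several things look just like the part that bears cap_center: the one meant starts farthest to the robot's left.

How it is judged:
On the way, in this order (a step that is already met when the one before it is completed fails the run):
1. the cap stands level on the neck and has been backed up to the high end of the thread (contact force between cap and neck_thread above 0.2 N and z of cap_underside in the frame of filler_mouth between 0.0074 and 0.0102 m and horizontal distance between cap_underside and filler_mouth below 0.003 m and angle between cap_underside's own z axis and vertical below 0.1 rad), for 0.05 s.
2. it has dropped past the thread start, still level (z of cap_underside in the frame of filler_mouth between -0.001 and 0.003 m and horizontal distance between cap_underside and filler_mouth below 0.003 m and angle between cap_underside's own z axis and vertical below 0.1 rad), for 0.1 s.
At the end, for the whole second after the job is handed in: The cap sits on the filler within 3 mm of its axis and 0.05 rad of level, the underside of its top no more than 1.3 mm above the metal rim, held down on the seal and rim with more than 15 N (and never over 100 N), let go and at rest; no bystander has moved over 30 mm (z of cap_underside in the frame of filler_mouth between -0.001 and 0.0013 m and horizontal distance between cap_underside and filler_mouth below 0.003 m and angle between cap_underside's own z axis and vertical below 0.05 rad and contact force between cap and filler_neck above 15 N and linear speed of cap below 0.01 m/s); the robot touches nothing.
It fails at once if the cap is pressed hard on the thread before it has dropped in (over 40 N) (contact force between cap and neck_thread above 40 N and z of cap_underside in the frame of filler_mouth above 0.0025 m).
It fails at once if the cap is overtightened or slammed on the rim (over 100 N on the seal and rim) (contact force between cap and filler_neck above 100 N).
It fails at once if the cap goes on crooked (cross-threaded) (contact force between cap and neck_thread above 0.5 N and horizontal distance between cap_underside and filler_mouth below 0.006 m and angle between cap_underside's own z axis and vertical above 0.14 rad).
It fails at once if a bystander is knocked more than 30 mm away (distance of any of funnel, oil_bottle, wrench, coupling, angle_iron, square from where it was at the start of the episode above 0.03 m).
It also fails if it takes over 64 s, if anything falls off the work surface, if the arm or the gripper's body presses on something with over 40 N, if the wrist force passes 120 N, or if a joint passes its speed limit or range.

## Working session

There is one attempt and no reset: what is moved stays moved. The work goes in short steps, Python scripts to look and compute and a shell command to move; the robot and the scene stay as the last step left them, time stands still between calls to the robot, and variables do not carry over. Pictures are saved under pics/ and viewed, and the job is handed in when it is done.

```bash
mkdir -p pics
cat > h.py <<'E'
import numpy as np, cv2
from plant import ctrl
from scipy.spatial.transform import Rotation as R
def snap(n,f):
    s=ctrl.snapshot(n); cv2.imwrite(f'pics/{f}.png',s['pixels'][:,:,::-1]); np.savez(f'pics/{f}.npz',**s); return s
def ray(s,px):
    K=np.array(s['camera_matrix']);d=np.array(s['dist_coeffs']);T=np.array(s['world_from_camera'])
    u=cv2.undistortPoints(np.array([[px]],float),K,d)[0,0]
    return T[:3,3],T[:3,:3]@np.array([u[0],u[1],1])
def atz(s,px,z):
    o,v=ray(s,px); return o+v*(z-o[2])/v[2]
def proj(s,P):
    T=np.linalg.inv(np.array(s['world_from_camera']));K=np.array(s['camera_matrix']);d=np.array(s['dist_coeffs'])
    return cv2.projectPoints(np.atleast_2d(np.array(P,float)),cv2.Rodrigues(T[:3,:3])[0],T[:3,3],K,d)[0][:,0]
E
python3 - <<'E'
from h import *
for n in ['top','side','wrist']:
    s=snap(n,n+'0'); print(n,np.round(s['world_from_camera'],3).tolist(),np.round(s['camera_matrix'],0).tolist())
print(ctrl.get_state())
E
```

```text
top [[-0.018, -0.989, 0.147, 0.317], [-1.0, 0.018, 0.005, -0.062], [-0.008, -0.147, -0.989, 1.63], [0.0, 0.0, 0.0, 1.0]] [[427.0, 0.0, 314.0], [0.0, 427.0, 198.0], [0.0, 0.0, 1.0]]
side [[0.994, -0.04, 0.1, 0.399], [-0.106, -0.52, 0.848, -1.225], [0.019, -0.853, -0.521, 0.909], [0.0, 0.0, 0.0, 1.0]] [[489.0, 0.0, 320.0], [0.0, 489.0, 195.0], [0.0, 0.0, 1.0]]
wrist [[0.401, -0.878, -0.263, 0.305], [-0.916, -0.384, -0.113, -0.493], [-0.002, 0.286, -0.958, 0.384], [0.0, 0.0, 0.0, 1.0]] [[296.0, 0.0, 322.0], [0.0, 296.0, 198.0], [0.0, 0.0, 1.0]]
{'time_s': 0.15, 'joints': array([-1.17797663e+00,  3.20154370e-01,  1.56538677e+00, -4.21794428e-05,
        1.25740842e+00, -1.99772395e-02]), 'joint_vel': array([-0.00160452, -0.00385735, -0.00362392,  0.00020237,  0.00120136,
        0.00012435]), 'effort': array([-2.45947140e-04, -4.12772799e+01, -2.32154685e+01,  7.26525835e-02,
        4.32972761e-02, -9.09433561e-05]), 'position': array([ 0.23052941, -0.52635039,  0.21331274]), 'orientation': array([-3.07361139e+00, -6.43574172e-01,  4.56775145e-04]), 'wrist_force': array([0.16821784, 0.42782658, 0.45464635]), 'moment': array([-1.77017347e-02, -6.32477788e-03,  7.11629489e-05]), 'gripper_width': 1.0001858541270687}
```

View pics/top0.png

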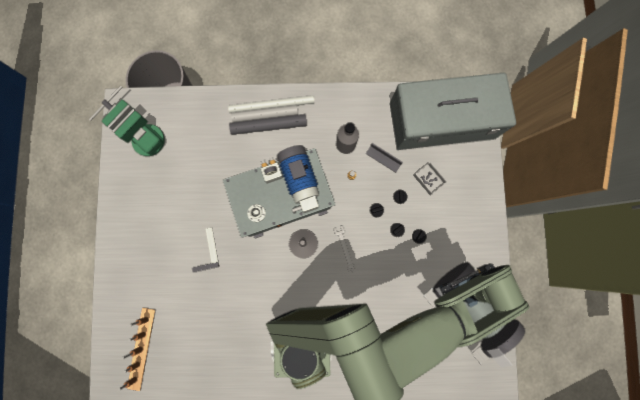

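View pics/side0.png

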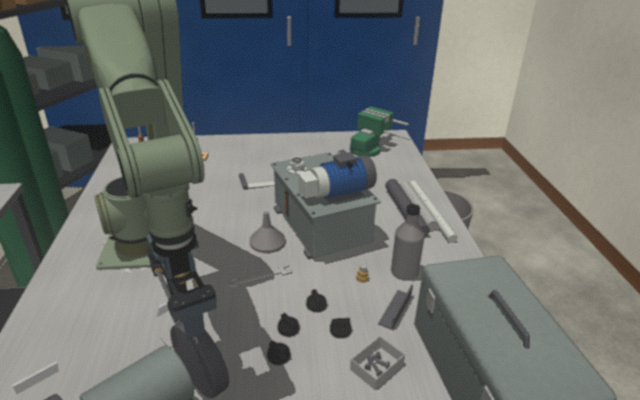

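The top view shows four black caps, at about (377,210), (400,197), (397,230) and (419,236). Image left is world +y, the robot's left, so (377,210) should be the one meant. I'll confirm it in a crop.

Run:
```python
from h import *
s=dict(np.load('pics/top0.npz')); d=dict(np.load('pics/side0.npz'))
for p in [(377,210),(400,197),(397,230),(419,236)]:
    q=atz(s,p,.03); print(p,q.round(3),proj(d,q).round(0))
print('neck',atz(s,(257,213),.2).round(3), proj(d,atz(s,(257,213),.2)))
a=cv2.resize(s['pixels'][180:250,350:440,::-1],None,fx=6,fy=6,interpolation=cv2.INTER_CUBIC)
cv2.imwrite('pics/c1.png',a)
b=cv2.resize(d['pixels'][280:370,260:360,::-1],None,fx=6,fy=6,interpolation=cv2.INTER_CUBIC)
cv2.imwrite('pics/c2.png',b)
b=cv2.resize(s['pixels'][180:240,225:305,::-1],None,fx=8,fy=8,interpolation=cv2.INTER_CUBIC)
cv2.imwrite('pics/c3.png',b)
```

```text
(377, 210) [ 0.502 -0.292  0.03 ] [[315. 295.]]
(400, 197) [ 0.55  -0.381  0.03 ] [[338. 320.]]
(397, 230) [ 0.425 -0.364  0.03 ] [[287. 318.]]
(419, 236) [ 0.401 -0.446  0.03 ] [[278. 345.]]
neck [0.48  0.138 0.2  ] [[295.28972058 160.35160521]]
```

View pics/c1.png

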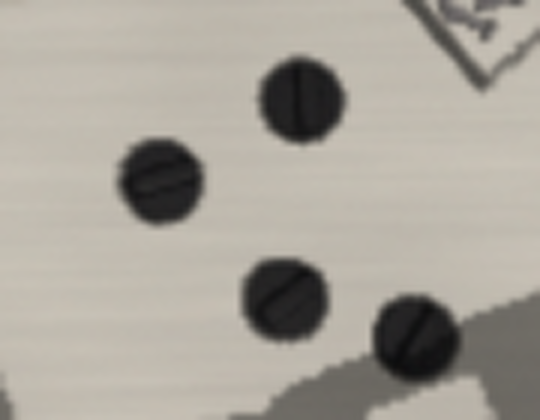

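View pics/c2.png

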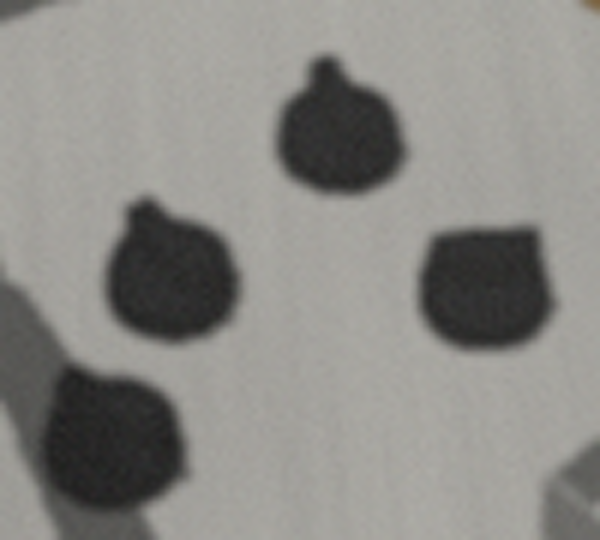

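View pics/c3.png

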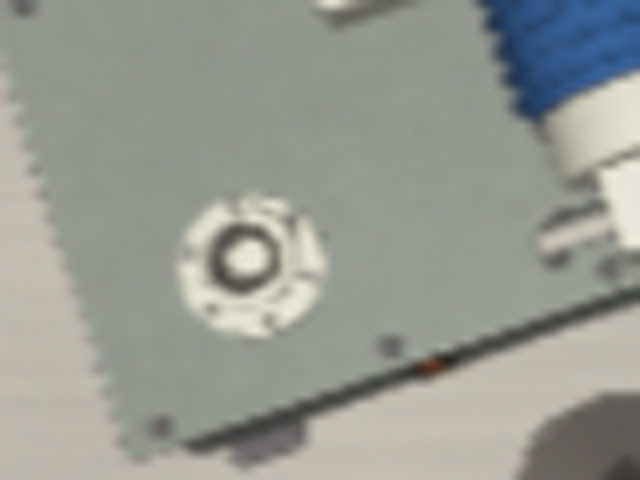

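```bash
cat >> h.py <<'E'
def plan(P,yang=None):
    """print needed move in tool frame to reach TCP P, tool vertical, tool y at world angle yang (mod pi)"""
    st=ctrl.get_state(); Rt=R.from_rotvec(st['orientation']).as_matrix(); p=st['position']
    print('t',round(st['time_s'],2),'pos',p.round(4),'z',Rt[:,2].round(4),'yang',round(np.degrees(np.arctan2(Rt[1,1],Rt[0,1])),2),'j',np.round(st['joints'],3),'F',np.round(st['wrist_force'],2),'M',np.round(st['moment'],3),'w',round(st['gripper_width'],3))
    if P is not None: print('trans tool',(Rt.T@(np.array(P)-p)).round(4))
    if yang is not None:
        for k in (0,180):
            a=np.radians(yang+k); y=np.array([np.cos(a),np.sin(a),0]); z=np.array([0,0,-1.]); G=np.c_[np.cross(y,z),y,z]
            print('dr',R.from_matrix(Rt.T@G).as_rotvec().round(4))
    return st,Rt
E
python3 - <<'E'
from h import *
plan((.47,-.29,.21),13)
s=dict(np.load('pics/wrist0.npz')); st=ctrl.get_state(); Rt=R.from_rotvec(st['orientation']).as_matrix();T=s['world_from_camera']
print('cam in tool',(Rt.T@(T[:3,3]-st['position'])).round(3),(Rt.T@T[:3,:3]).round(3))
E
```

```text
t 0.15 pos [ 0.2305 -0.5264  0.2133] z [-6.0e-04  1.2e-03 -1.0e+00] yang -66.35 j [-1.178  0.32   1.565 -0.     1.257 -0.02 ] F [0.17 0.43 0.45] M [-0.018 -0.006  0.   ] w 1.0
trans tool [ 0.3142 -0.1204  0.0035]
dr [-1.1000e-03 -9.0000e-04 -1.3849e+00]
dr [-1.0000e-03  1.2000e-03  1.7567e+00]
cam in tool [ 0.082 -0.001 -0.171] [[-0.    -0.958 -0.286]
 [ 1.    -0.    -0.001]
 [ 0.    -0.286  0.958]]
```

```bash
python3 -m pendant '[{"dr":[0,0,0],"translation":[0.042,-0.016,0],"gripper":0},{"dr":[0,0,0],"translation":[0.042,-0.016,0],"gripper":0},{"dr":[0,0,0],"translation":[0.042,-0.016,0],"gripper":0},{"dr":[0,0,0],"translation":[0.042,-0.016,0],"gripper":0},{"dr":[0,0,0],"translation":[0.042,-0.016,0],"gripper":0}]'
python3 -m pendant '[{"dr":[0,0,-0.14],"translation":[0,0,0],"gripper":0},{"dr":[0,0,-0.14],"translation":[0,0,0],"gripper":0},{"dr":[0,0,-0.14],"translation":[0,0,0],"gripper":0},{"dr":[0,0,-0.14],"translation":[0,0,0],"gripper":0},{"dr":[0,0,-0.14],"translation":[0,0,0],"gripper":0}]'
python3 -c "
from h import *
plan((.5,-.29,.17),13)"
```

```text
time_s: 0.65
position: [0.392, -0.3683, 0.211]
orientation: [-3.076, -0.626, 0.004]
wrist_force: [1.3, -0.6, -0.1]
gripper_width: 1.001
time_s: 1.15
position: [0.3965, -0.3615, 0.2095]
orientation: [-2.64, -1.691, 0.001]
wrist_force: [0.4, 0.5, -0.1]
gripper_width: 1.002
t 1.15 pos [ 0.3965 -0.3615  0.2095] z [-0.0041  0.0055 -1.    ] yang -24.72 j [-7.610e-01  2.660e-01  1.654e+00  1.000e-03  1.229e+00 -3.300e-01] F [ 0.37  0.46 -0.13] M [-0.033 -0.075  0.024] w 1.002
trans tool [0.1081 0.0644 0.0395]
dr [-0.0047 -0.0052 -0.6584]
dr [-0.0067  0.006   2.4832]
```

```bash
python3 -m pendant '[{"dr":[0,0,-0.13],"translation":[0.02,0.012,0.007],"gripper":0},{"dr":[0,0,-0.13],"translation":[0.02,0.012,0.007],"gripper":0},{"dr":[0,0,-0.13],"translation":[0.02,0.012,0.007],"gripper":0},{"dr":[0,0,-0.13],"translation":[0.02,0.012,0.007],"gripper":0},{"dr":[0,0,-0.13],"translation":[0.015,0.02,0.007],"gripper":0}]'
python3 -c "
from h import *
plan((.5,-.29,.17),13)
snap('wrist','w1')
plan((.5,-.29,.17),13)"
```

```text
time_s: 1.65
position: [0.4794, -0.2774, 0.1731]
orientation: [-1.934, -2.467, -0.001]
wrist_force: [0.3, 0.5, -0.2]
gripper_width: 0.997
t 1.65 pos [ 0.4794 -0.2774  0.1731] z [-0.0051  0.0045 -1.    ] yang 13.83 j [-5.460e-01  3.190e-01  1.673e+00  1.000e-03  1.156e+00 -7.880e-01] F [ 0.33  0.55 -0.22] M [-0.046 -0.151  0.061] w 0.997
trans tool [-0.0172  0.017   0.0029]
dr [-0.0039 -0.0055  0.0144]
dr [ 0.0087 -0.0061 -3.1271]
t 1.7 pos [ 0.4818 -0.2747  0.1718] z [-0.0041  0.0076 -1.    ] yang 14.14 j [-0.542  0.322  1.672  0.005  1.155 -0.79 ] F [ 2.12  2.43 -0.16] M [ 0.105 -0.194 -0.016] w 0.999
trans tool [-0.0193  0.0139  0.0016]
dr [-0.0022 -0.0083  0.0199]
dr [ 0.013  -0.0034 -3.1217]
```

View pics/w1.png

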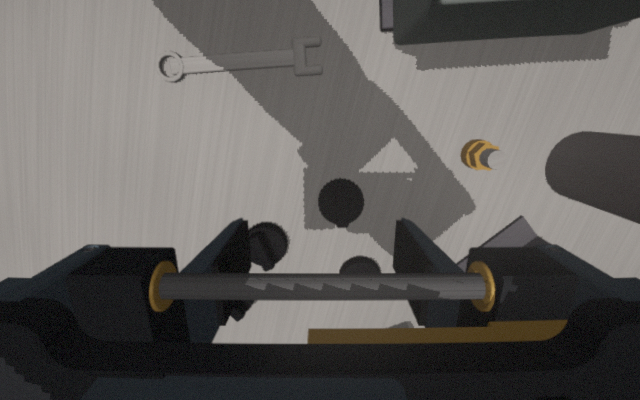

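The target cap is at (341,202) in the wrist view, with two other caps at (268,245) and (360,262). Image up is roughly world +y, so the target is the leftmost one. I'll enhance the crop to measure its centre and wing.

Run:
```python
from h import *
s=dict(np.load('pics/w1.npz'))
a=s['pixels'][170:235,305:380,::-1]
a=cv2.resize(a,None,fx=8,fy=8,interpolation=cv2.INTER_CUBIC)
a=np.clip(255*(a/255.)**0.6*1.8-60,0,255).astype(np.uint8)
cv2.imwrite('pics/w1c.png',a)
t=dict(np.load('pics/top0.npz'))
for p in [(341,202)]:
    for z in (.0175,.0375): print(atz(s,p,z).round(4))
print('top',atz(t,(376.3,209.7),.0175).round(4), atz(t,(376.3,209.7),.0375).round(4))
print(proj(s,atz(t,(376.3,209.7),.0175)))
```

```text
[ 0.5058 -0.2909  0.0175]
[ 0.5031 -0.2852  0.0375]
top [ 0.5047 -0.2908  0.0175] [ 0.5024 -0.288   0.0375]
[[340.06477689 201.75567928]]
```

View pics/w1c.png

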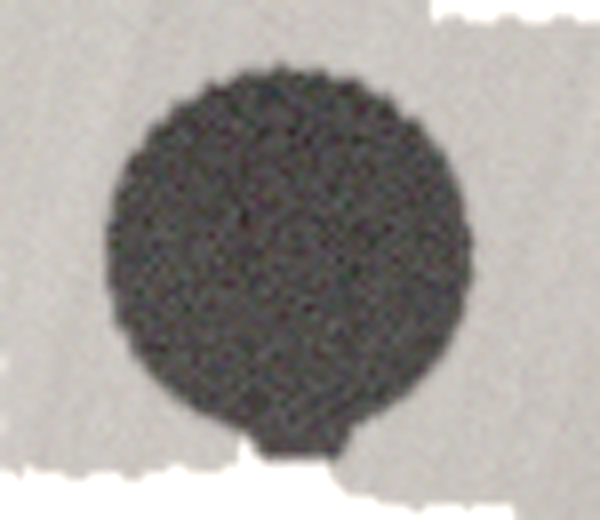

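```bash
cat >> h.py <<'E'
from scipy.optimize import minimize
def capmask(s,x,y,a,z0,shape,off,f):
    t=np.linspace(0,2*np.pi,60); m=np.zeros(shape,np.uint8)
    c=np.cos(t)*.026; q=np.sin(t)*.026
    sk=np.r_[np.c_[x+c,y+q,0*t+z0],np.c_[x+c,y+q,0*t+z0+.0175]]
    w=np.array([[i,j,k] for i in(-.023,.023) for j in(-.007,.007) for k in(.0175,.0375)])
    ca,sa=np.cos(a),np.sin(a)
    W=np.c_[x+ca*w[:,0]-sa*w[:,1],y+sa*w[:,0]+ca*w[:,1],z0+w[:,2]]
    for P in(sk,W):
        h=cv2.convexHull(((proj(s,P)-off+.5)*f-.5).astype(np.float32))
        cv2.fillConvexPoly(m,(h*16).round().astype(np.int32),255,cv2.LINE_AA,4)
    return m/255.
def fitcap(s,box,x0,z0,thr,f=8):
    u0,u1,v0,v1=box
    g=s['pixels'][v0:v1,u0:u1].astype(float).mean(2)
    g=cv2.resize(g,None,fx=f,fy=f,interpolation=cv2.INTER_CUBIC); M=1/(1+np.exp((g-thr)/3))
    M=(g<thr).astype(np.uint8); n,L,S,C=cv2.connectedComponentsWithStats(M); h,w=M.shape
    uv=((proj(s,(x0[0],x0[1],z0+.015))[0]-(u0,v0)+.5)*f).astype(int); M=(L==L[uv[1],uv[0]]).astype(float)
    fn=lambda p:np.abs(capmask(s,p[0]/1e3,p[1]/1e3,p[2]/20,z0,M.shape,np.array([u0,v0]),f)-M).sum()
    best=min((minimize(fn,[x0[0]*1e3,x0[1]*1e3,20*(x0[2]+d)],method='Nelder-Mead',options=dict(initial_simplex=None,xatol=.02,fatol=1)) for d in(-.25,0,.25)),key=lambda r:r.fun)
    return best.x/[1e3,1e3,20],best.fun/M.sum()
E
python3 - <<'E'
from h import *
s=dict(np.load('pics/w1.npz'));t=dict(np.load('pics/top0.npz'));d=dict(np.load('pics/side0.npz'))
print(s['pixels'][200,341],s['pixels'][180,330],s['pixels'][225,343],s['pixels'][228,343],t['pixels'][209,376],t['pixels'][200,376])
for n,S,b,thr in (('w',s,(305,380,170,235),50),('t',t,(362,392,196,224),90),('s',d,(295,335,280,318),85)):
    r,e=fitcap(S,b,(.505,-.291,np.radians(103)),0,thr); print(n,r[:2].round(4),np.degrees(r[2]).round(1),round(e,3))
E
```

```text
[36 35 31] [77 74 71] [36 35 34] [136 131 128] [35 35 35] [192 186 175]
w [ 0.5058 -0.2918] 106.8 0.053
t [ 0.505  -0.2919] 29.0 0.082
s [ 0.5056 -0.2937] 99.5 0.154
```

```bash
python3 -c "
from h import *
plan((.5055,-.292,.06),15)"
```

```text
t 1.7 pos [ 0.4818 -0.2747  0.1718] z [-0.0041  0.0076 -1.    ] yang 14.14 j [-0.542  0.322  1.672  0.005  1.155 -0.79 ] F [ 2.12  2.43 -0.16] M [ 0.105 -0.194 -0.016] w 0.999
trans tool [-0.0234  0.019   0.1115]
dr [-0.002  -0.0083 -0.015 ]
dr [-0.013   0.0032  3.1266]
```

```bash
python3 -m pendant '[{"dr":[0,-0.008,-0.015],"translation":[-0.022,0.018,0.03],"gripper":0},{"dr":[0,0,0],"translation":[0,0,0.035],"gripper":0},{"dr":[0,0,0],"translation":[0,0,0.03],"gripper":0},{"dr":[0,0,0],"translation":[0,0,0],"gripper":0}]'
python3 -c "
from h import *
plan((.5055,-.292,.0205),15)"
```

```text
time_s: 2.1
position: [0.5069, -0.2911, 0.074]
orientation: [1.91, 2.494, -0.003]
wrist_force: [-1.8, 0.2, -0.1]
gripper_width: 1.002
t 2.1 pos [ 0.5069 -0.2911  0.074 ] z [-3.0e-04 -1.8e-03 -1.0e+00] yang 15.11 j [-0.54   0.454  1.737 -0.002  0.951 -0.802] F [-1.81  0.21 -0.06] M [-0.013 -0.049 -0.049] w 1.002
trans tool [-0.0004 -0.0015  0.0535]
dr [-0.0008  0.0016  0.0018]
dr [-2.5000e-03 -1.2000e-03 -3.1398e+00]
```

```bash
python3 -m pendant '[{"dr":[0,0,0],"translation":[0,-0.001,0.03],"gripper":0},{"dr":[0,0,0],"translation":[0,0,0.02],"gripper":0},{"dr":[0,0,0],"translation":[0,0,0],"gripper":0}]'
python3 -c "
from h import *
plan((.5055,-.292,.0205),15)
snap('wrist','w2')"
```

```text
time_s: 2.4
position: [0.5074, -0.2931, 0.026]
orientation: [1.91, 2.488, -0.002]
wrist_force: [0.3, 0.1, -0.6]
gripper_width: 0.999
t 2.4 pos [ 0.5074 -0.2931  0.026 ] z [ 0.003 -0.004 -1.   ] yang 14.98 j [-0.542  0.51   1.786 -0.002  0.842 -0.802] F [ 0.31  0.06 -0.61] M [ 0.042 -0.078 -0.041] w 0.999
trans tool [ 0.0016 -0.0016  0.0055]
dr [ 0.0019  0.0046 -0.0003]
dr [ 7.2000e-03 -2.9000e-03  3.1413e+00]
```

View pics/w2.png

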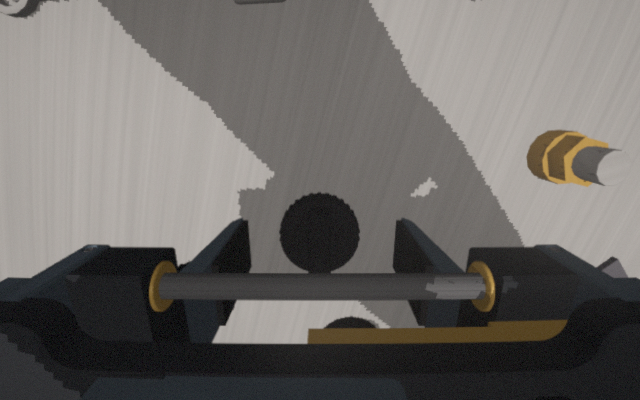

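The cap is centred between the open fingers, at (320,232). I'll refit its pose before closing.

Run:
```python
from h import *
s=dict(np.load('pics/w2.npz'))
# clip view above gripper rod: rows<268
for p in [(320,193),(280,232),(359,232)]: print(p, atz(s,p,.0175).round(4), atz(s,p,0).round(4))
# mid of left/right extremes and far edge predicted for cap at P
from h import proj
t=np.linspace(0,2*np.pi,200)
for P in [(.5055,-.292),(.506,-.292),(.5065,-.2925)]:
    q=np.r_[proj(s,np.c_[P[0]+.026*np.cos(t),P[1]+.026*np.sin(t),0*t]),proj(s,np.c_[P[0]+.026*np.cos(t),P[1]+.026*np.sin(t),0*t+.0175])]
    print(P,q.min(0).round(1),q.max(0).round(1))
```

```text
(320, 193) [ 0.499  -0.2627  0.0175] [ 0.5002 -0.2675  0.    ]
(280, 232) [ 0.4805 -0.2951  0.0175] [ 0.4799 -0.3031  0.    ]
(359, 232) [ 0.5305 -0.2818  0.0175] [ 0.5348 -0.2885  0.    ]
(0.5055, -0.292) [278.6 191.7] [357.6 271.7]
(0.506, -0.292) [279.4 191.8] [358.3 271.8]
(0.5065, -0.2925) [280.  192.7] [358.8 272.6]
```

```bash
python3 -m pendant '[{"dr":[0,0.004,0],"translation":[0.001,-0.001,0.0055],"gripper":0},{"dr":[0,0,0],"translation":[0,0,0],"gripper":0}]' 40
python3 -c "
from h import *
plan((.5063,-.2925,.0205),15)"
```

```text
time_s: 2.65
position: [0.5085, -0.2941, 0.0248]
orientation: [1.908, 2.485, 0.003]
wrist_force: [-0.4, -0.6, -0.3]
gripper_width: 0.999
t 2.65 pos [ 0.5085 -0.2941  0.0248] z [ 0.0082 -0.0037 -1.    ] yang 14.96 j [-5.450e-01  5.110e-01  1.787e+00  1.000e-03  8.350e-01 -8.070e-01] F [-0.4  -0.56 -0.29] M [ 0.    -0.094 -0.022] w 0.999
trans tool [ 0.0021 -0.0017  0.0042]
dr [ 0.0069  0.0057 -0.0008]
dr [ 0.0089 -0.0109  3.1408]
```

```bash
python3 -m pendant '[{"dr":[0.006,0.006,0],"translation":[0.002,-0.0015,0.005],"gripper":0},{"dr":[0,0,0],"translation":[0,0,0],"gripper":0}]' 40
python3 -c "
from h import *
plan((.5063,-.2925,.0205),15)"
```

```text
time_s: 2.85
position: [0.5074, -0.2932, 0.0216]
orientation: [1.912, 2.489, 0.002]
wrist_force: [-0.2, 0.6, 0.8]
gripper_width: 1.001
t 2.85 pos [ 0.5074 -0.2932  0.0216] z [ 0.0035 -0.0011 -1.    ] yang 14.94 j [-5.440e-01  5.160e-01  1.789e+00  1.000e-03  8.340e-01 -8.060e-01] F [-0.15  0.57  0.77] M [ 0.039 -0.108  0.013] w 1.001
trans tool [ 0.0009 -0.0009  0.0011]
dr [ 0.0031  0.0019 -0.0011]
dr [ 3.0000e-03 -4.9000e-03  3.1405e+00]
```

Good. Closing.

```bash
python3 -m pendant '[{"dr":[0.002,0.002,0],"translation":[0.0008,-0.0008,0],"gripper":255},{"dr":[0,0,0],"translation":[0,0,0],"gripper":255},{"dr":[0,0,0],"translation":[0,0,0],"gripper":255},{"dr":[0,0,0],"translation":[0,0,0],"gripper":255},{"dr":[0,0,0],"translation":[0,0,0],"gripper":255}]' 40
python3 -m pendant '[{"dr":[0,0,0],"translation":[0,0,0],"gripper":255},{"dr":[0,0,0],"translation":[0,0,0],"gripper":255}]'
python3 -c "
from h import *
plan((.5063,-.2925,.0205),15)"
```

```text
time_s: 3.35
position: [0.5069, -0.2928, 0.0225]
orientation: [1.912, 2.49, 0.002]
wrist_force: [0.2, -0.6, -0.2]
gripper_width: 0.593
time_s: 3.55
position: [0.5069, -0.2928, 0.0225]
orientation: [1.912, 2.49, 0.002]
wrist_force: [-0.2, 0.8, -1.0]
gripper_width: 0.419
t 3.55 pos [ 0.5069 -0.2928  0.0225] z [ 2.2e-03 -3.0e-04 -1.0e+00] yang 14.95 j [-5.440e-01  5.140e-01  1.788e+00  1.000e-03  8.370e-01 -8.060e-01] F [-0.2   0.79 -1.02] M [-0.008 -0.083  0.025] w 0.419
trans tool [ 0.0004 -0.0006  0.002 ]
dr [ 0.0021  0.0009 -0.0009]
dr [ 1.4000e-03 -3.3000e-03  3.1407e+00]
```

```bash
python3 -m pendant '[{"dr":[0,0,0],"translation":[0,0,0.002],"gripper":255},{"dr":[0,0,0],"translation":[0,0,0],"gripper":255},{"dr":[0,0,0],"translation":[0,0,0],"gripper":255},{"dr":[0,0,0],"translation":[0,0,0],"gripper":255},{"dr":[0,0,0],"translation":[0,0,0],"gripper":255}]' 40
python3 -m pendant '[{"dr":[0,0,0],"translation":[0,0,0],"gripper":255},{"dr":[0,0,0],"translation":[0,0,0],"gripper":255}]'
python3 -c "
from h import *
plan((.5063,-.2925,.0205),15)"
```

```text
time_s: 4.05
position: [0.5068, -0.2927, 0.0202]
orientation: [1.913, 2.49, 0.002]
wrist_force: [-0.4, -0.3, -0.1]
gripper_width: 0.152
time_s: 4.25
position: [0.5068, -0.2927, 0.0202]
orientation: [1.913, 2.49, 0.002]
wrist_force: [-0.1, -0.1, 0.1]
gripper_width: 0.15
t 4.25 pos [ 0.5068 -0.2927  0.0202] z [ 1.9e-03 -2.0e-04 -1.0e+00] yang 14.95 j [-5.44e-01  5.17e-01  1.79e+00  1.00e-03  8.32e-01 -8.06e-01] F [-0.09 -0.07  0.09] M [-0.063 -0.124  0.013] w 0.15
trans tool [ 0.0004 -0.0005 -0.0003]
dr [ 0.0018  0.0007 -0.0009]
dr [ 1.1000e-03 -2.8000e-03  3.1407e+00]
```

```bash
python3 -m pendant '[{"dr":[0,0,0],"translation":[0,0,-0.02],"gripper":255},{"dr":[0,0,0],"translation":[0,0,-0.048],"gripper":255},{"dr":[0,0,0],"translation":[0,0,-0.048],"gripper":255},{"dr":[0,0,0],"translation":[0,0,-0.048],"gripper":255},{"dr":[0,0,0],"translation":[0,0,-0.048],"gripper":255}]'
python3 -m pendant '[{"dr":[0,0,0],"translation":[0,0,-0.048],"gripper":255},{"dr":[0,0,0],"translation":[0,0,-0.048],"gripper":255},{"dr":[0,0,0],"translation":[0.03,0.006,-0.02],"gripper":255},{"dr":[0,0,0],"translation":[0.04,0.009,0],"gripper":255},{"dr":[0,0,0],"translation":[0.04,0.009,0],"gripper":255}]'
python3 -c "
from h import *
plan((.485,.055,.33),15)"
```

```text
time_s: 4.75
position: [0.5022, -0.2902, 0.2298]
orientation: [-1.901, -2.475, 0.002]
wrist_force: [1.0, -1.8, -1.5]
gripper_width: 0.154
time_s: 5.25
position: [0.5006, -0.1812, 0.359]
orientation: [-1.921, -2.481, -0.001]
wrist_force: [0.5, 0.4, -1.1]
gripper_width: 0.151
t 5.25 pos [ 0.5006 -0.1812  0.359 ] z [-0.0026  0.0026 -1.    ] yang 14.49 j [-3.700e-01  1.980e-01  1.374e+00  1.000e-03  1.573e+00 -6.230e-01] F [ 0.46  0.45 -1.12] M [ 0.03  -0.13  -0.013] w 0.151
trans tool [0.2325 0.0441 0.0297]
dr [-0.0018 -0.0032 -0.0089]
dr [-5.0000e-03  2.9000e-03  3.1327e+00]
```

```bash
python3 -m pendant '[{"dr":[0,0,0],"translation":[0.04,0.008,0.005],"gripper":255},{"dr":[0,0,0],"translation":[0.045,0.008,0.005],"gripper":255},{"dr":[0,0,0],"translation":[0.045,0.008,0.005],"gripper":255},{"dr":[0,0,0],"translation":[0.04,0.008,0.005],"gripper":255},{"dr":[0,0,0],"translation":[0,0,0],"gripper":255}]'
python3 -c "
from h import *
plan((.48,.138,.28),-31)
snap('wrist','w3')"
```

```text
time_s: 5.75
position: [0.4865, 0.0015, 0.3391]
orientation: [-1.918, -2.484, -0.005]
wrist_force: [0.5, -1.9, -1.4]
gripper_width: 0.147
t 5.75 pos [0.4865 0.0015 0.3391] z [-7.0e-04  4.5e-03 -1.0e+00] yang 14.66 j [-0.024  0.122  1.515  0.004  1.505 -0.28 ] F [ 0.51 -1.94 -1.35] M [-0.041 -0.106 -0.036] w 0.147
trans tool [0.1334 0.0282 0.0598]
dr [-0.0014 -0.0045  0.7969]
dr [ 5.5000e-03 -1.7000e-03 -2.3447e+00]
```

View pics/w3.png

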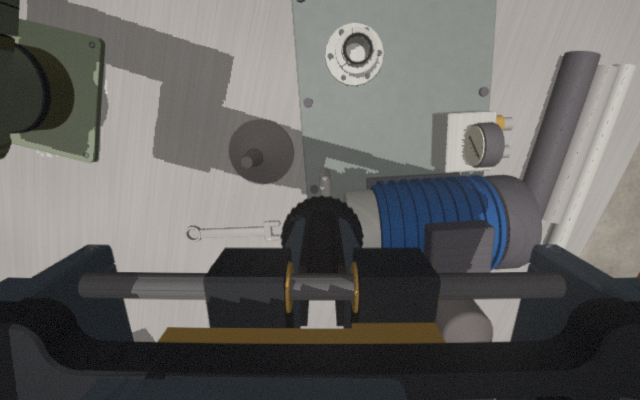

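The wrist view shows the filler neck at about (358,47), and the held cap at (322,225). I'll zoom in on the neck.

Run:
```python
from h import *
s=dict(np.load('pics/w3.npz'));t=dict(np.load('pics/top0.npz'))
a=cv2.resize(s['pixels'][15:90,320:395,::-1],None,fx=8,fy=8,interpolation=cv2.INTER_CUBIC)
cv2.imwrite('pics/w3c.png',a)
for p in [(358,47),(356,53)]: print(p,atz(s,p,.2).round(4),atz(s,p,.165).round(4))
print(atz(t,(255.2,211.7),.2).round(4))
```

```text
(358, 47) [0.4853 0.147  0.2   ] [0.4874 0.1546 0.165 ]
(356, 53) [0.485  0.1414 0.2   ] [0.487  0.1483 0.165 ]
[0.4842 0.1438 0.2   ]
```

View pics/w3c.png

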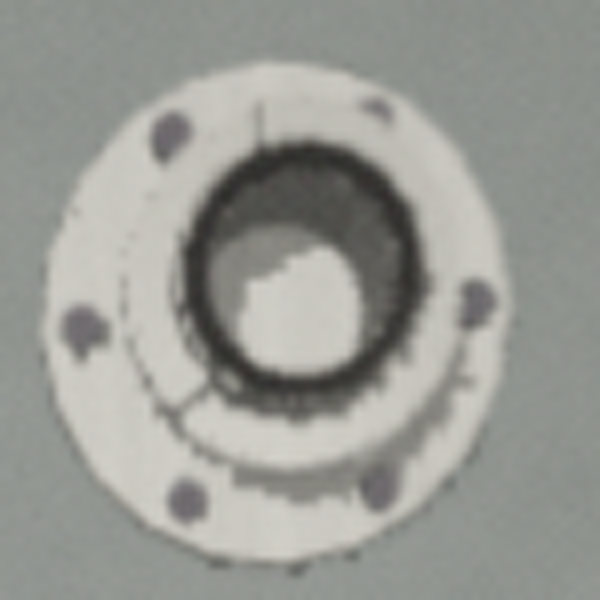

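Run:
```python
from h import *
s=dict(np.load('pics/w3.npz'));t=dict(np.load('pics/top0.npz'))
print(atz(s,(357.6,48.0),.2015).round(4), atz(s,(354.1,53.4),.168).round(4))
T=np.linspace(0,2*np.pi,200)
def ext(c,z,r,o=(320,15),f=8):
    q=proj(s,np.c_[c[0]+r*np.cos(T),c[1]+r*np.sin(T),0*T+z]); q=(q-o+.5)*f-.5
    return q.min(0).round(0),q.max(0).round(0)
for c in [(.485,.146),(.485,.145)]:
    for z,r in ((.2015,.0155),(.2015,.0125),(.2,.0155),(.168,.031),(.195,.021)): print(c,z,r,ext(c,z,r))
# top crop ring extents 208..282, 222..295 scale 8 offset (225,180)
print(atz(t,(225+245.5/8-.5,180+258.5/8-.5),.2015).round(4))
```

```text
[0.4851 0.1458 0.2015] [0.485  0.1468 0.168 ]
(0.485, 0.146) 0.2015 0.0155 (array([174., 123.]), array([433., 404.]))
(0.485, 0.146) 0.2015 0.0125 (array([199., 151.]), array([408., 377.]))
(0.485, 0.146) 0.2 0.0155 (array([173., 127.]), array([431., 406.]))
(0.485, 0.146) 0.168 0.031 (array([42., 61.]), array([507., 563.]))
(0.485, 0.146) 0.195 0.021 (array([126.,  87.]), array([469., 459.]))
(0.485, 0.145) 0.2015 0.0155 (array([172., 132.]), array([431., 412.]))
(0.485, 0.145) 0.2015 0.0125 (array([197., 160.]), array([406., 386.]))
(0.485, 0.145) 0.2 0.0155 (array([171., 135.]), array([429., 414.]))
(0.485, 0.145) 0.168 0.031 (array([40., 69.]), array([505., 570.]))
(0.485, 0.145) 0.195 0.021 (array([123.,  96.]), array([467., 467.]))
[0.4836 0.1436 0.2015]
```

```bash
python3 -m pendant '[{"dr":[0,0,0],"translation":[0.043,-0.01,0.015],"gripper":255},{"dr":[0,0,0],"translation":[0.043,-0.01,0.015],"gripper":255},{"dr":[0,0,0.148],"translation":[0,0,0],"gripper":255},{"dr":[0,0,0.148],"translation":[0,0,0],"gripper":255},{"dr":[0,0,0.148],"translation":[0,0,0],"gripper":255}]'
python3 -m pendant '[{"dr":[0,0,0.148],"translation":[0,0,0],"gripper":255},{"dr":[0,0,0.148],"translation":[0,0,0],"gripper":255},{"dr":[0,0,0.05],"translation":[0,0,0],"gripper":255},{"dr":[0,0,0],"translation":[0,0,0],"gripper":255},{"dr":[0,0,0],"translation":[0,0,0],"gripper":255}]'
python3 - <<'E'
from h import *
plan((.4845,.145,.26),-31)
s=snap('wrist','w4')
q=proj(s,(.4847,.145,.2015))[0]; print(q)
u,v=int(q[0])-45,int(q[1])-40
u=max(u,0);v=max(v,0);print(u,v)
cv2.imwrite('pics/w4c.png',cv2.resize(s['pixels'][v:v+80,u:u+90,::-1],None,fx=7,fy=7,interpolation=cv2.INTER_CUBIC))
T=np.linspace(0,2*np.pi,200)
for c in [(.485,.1456),(.4838,.1437)]:
    for z,r in ((.2015,.014),(.168,.031)):
        q=proj(s,np.c_[c[0]+r*np.cos(T),c[1]+r*np.sin(T),0*T+z]); q=(q-(u,v)+.5)*7-.5
        print(c,z,q.min(0).round(0),q.max(0).round(0))
E
```

```text
time_s: 6.3
position: [0.4461, 0.0752, 0.308]
orientation: [2.436, 1.98, -0.0]
wrist_force: [0.4, -0.0, -0.8]
gripper_width: 0.149
time_s: 6.8
position: [0.4477, 0.069, 0.3081]
orientation: [2.747, 1.513, -0.002]
wrist_force: [0.4, -0.2, -0.5]
gripper_width: 0.149
t 6.8 pos [0.4477 0.069  0.3081] z [ 0.0018 -0.0053 -1.    ] yang -32.32 j [ 0.132  0.074  1.645 -0.006  1.421  0.696] F [ 0.42 -0.19 -0.54] M [-0.088 -0.115  0.021] w 0.149
trans tool [ 0.0841 -0.0098  0.0478]
dr [ 0.0043  0.0036 -0.023 ]
dr [ 0.0056 -0.0067  3.1186]
[310.77951304 107.40404379]
265 67
(0.485, 0.1456) 0.2015 [214. 165.] [432. 392.]
(0.485, 0.1456) 0.168 [115.  52.] [546. 500.]
(0.4838, 0.1437) 0.2015 [214. 184.] [432. 410.]
(0.4838, 0.1437) 0.168 [115.  69.] [545. 516.]
```

View pics/w4c.png

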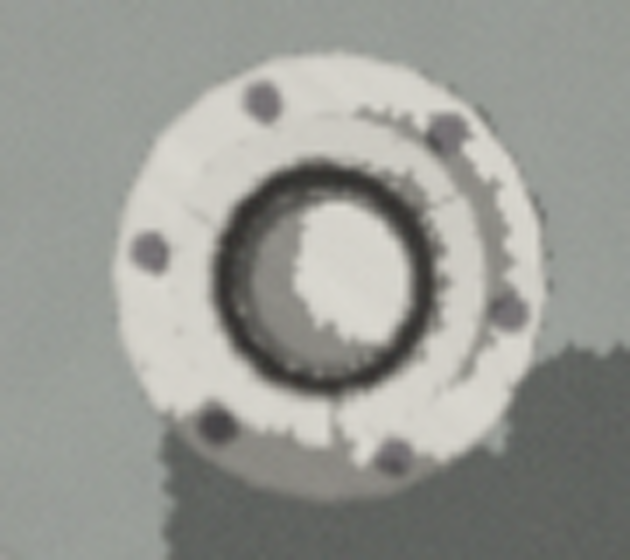

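```bash
python3 -c "
from h import *
plan((.485,.1457,.25),-32.3)"
python3 -m pendant '[{"dr":[0.004,0.003,0],"translation":[0.03,-0.003,0.01],"gripper":255},{"dr":[0,0,0],"translation":[0.03,-0.004,0.01],"gripper":255},{"dr":[0,0,0],"translation":[0.02,-0.003,0.015],"gripper":255},{"dr":[0,0,0],"translation":[0,0,0.015],"gripper":255},{"dr":[0,0,0],"translation":[0,0,0],"gripper":255}]'
python3 -c "
from h import *
plan((.485,.1457,.222),-32.3)"
```

```text
t 6.85 pos [0.4477 0.069  0.3081] z [ 0.0017 -0.0054 -1.    ] yang -32.31 j [ 0.132  0.074  1.645 -0.006  1.421  0.697] F [ 0.35 -0.2  -0.87] M [ 0.001 -0.04  -0.043] w 0.151
trans tool [ 0.085  -0.0097  0.0577]
dr [ 0.0043  0.0037 -0.0003]
dr [ 0.0057 -0.0068  3.1413]
time_s: 7.35
position: [0.4849, 0.1423, 0.2571]
orientation: [2.749, 1.515, 0.003]
wrist_force: [-0.1, 0.8, -0.6]
gripper_width: 0.149
t 7.35 pos [0.4849 0.1423 0.2571] z [ 0.003  -0.0015 -1.    ] yang -32.29 j [ 0.264  0.182  1.644 -0.002  1.313  0.828] F [-0.12  0.78 -0.58] M [-0.04  -0.02  -0.036] w 0.149
trans tool [ 0.0029 -0.0018  0.0351]
dr [ 0.0034 -0.0003  0.0002]
dr [ 5.0000e-04  5.3000e-03 -3.1414e+00]
```

```bash
python3 -m pendant '[{"dr":[0.003,0,0],"translation":[0.003,-0.0018,0.012],"gripper":255},{"dr":[0,0,0],"translation":[0,0,0.012],"gripper":255},{"dr":[0,0,0],"translation":[0,0,0.005],"gripper":255},{"dr":[0,0,0],"translation":[0,0,0],"gripper":255}]'
python3 -c "
from h import *
plan((.485,.1457,.222),-32.3)
snap('side','s5');s=snap('wrist','w5')
d=dict(np.load('pics/s5.npz'))
q=proj(d,(.485,.1457,.21))[0].astype(int);print(q)
cv2.imwrite('pics/s5c.png',cv2.resize(d['pixels'][q[1]-35:q[1]+25,q[0]-40:q[0]+40,::-1],None,fx=9,fy=9,interpolation=cv2.INTER_CUBIC))"
```

```text
time_s: 7.75
position: [0.4855, 0.1451, 0.2272]
orientation: [2.751, 1.515, 0.003]
wrist_force: [0.3, 0.1, -0.7]
gripper_width: 0.151
t 7.75 pos [0.4855 0.1451 0.2272] z [ 2.1e-03  4.0e-04 -1.0e+00] yang -32.31 j [ 0.268  0.202  1.694 -0.     1.243  0.832] F [ 0.3   0.05 -0.72] M [-0.04  -0.066  0.025] w 0.151
trans tool [ 0.0003 -0.0008  0.0052]
dr [ 0.0015 -0.0015 -0.0002]
dr [-2.3000e-03 -2.4000e-03  3.1414e+00]
[296 156]
```

View pics/s5c.png

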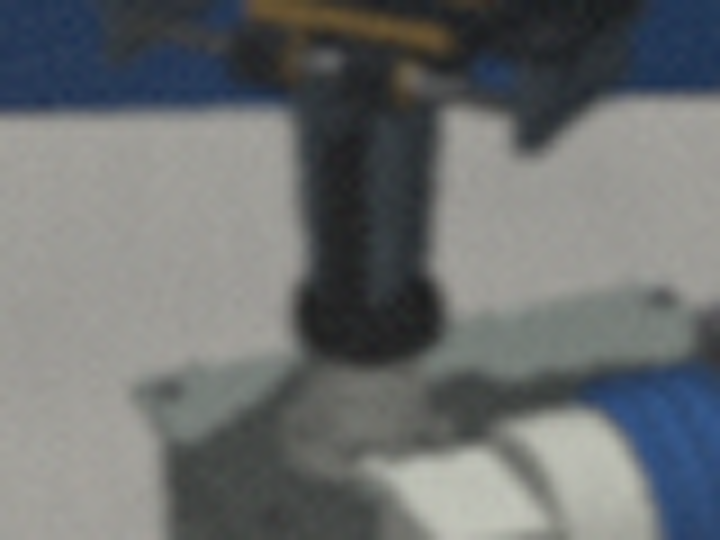

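View pics/w5.png

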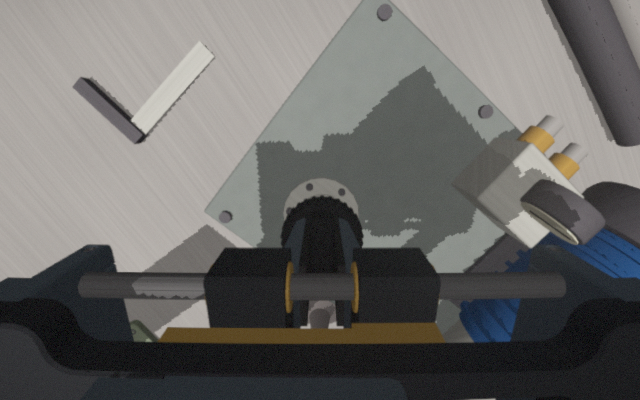

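Side and wrist views both show the cap lined up over the neck, with the skirt just above the flange outline at (320,195). I'll descend gently.

```bash
python3 -m pendant '[{"dr":[0.001,-0.001,0],"translation":[0.0003,-0.0006,0.005],"gripper":255},{"dr":[0,0,0],"translation":[0,0,0.003],"gripper":255},{"dr":[0,0,0],"translation":[0,0,0.002],"gripper":255}]'
python3 -c "
from h import *
plan((.485,.1457,.213),-32.3)"
```

```text
time_s: 8.15
position: [0.4865, 0.1459, 0.2188]
orientation: [2.751, 1.514, 0.008]
wrist_force: [-0.6, 1.0, -1.3]
gripper_width: 0.15
t 8.15 pos [0.4865 0.1459 0.2188] z [ 0.0053  0.0014 -1.    ] yang -32.33 j [ 0.269  0.208  1.709 -0.     1.22   0.833] F [-0.63  0.95 -1.27] M [-0.039 -0.022 -0.007] w 0.15
trans tool [-0.0009 -0.0012  0.0058]
dr [ 0.0037 -0.004  -0.0005]
dr [-0.0063 -0.0059  3.141 ]
```

```bash
python3 -m pendant '[{"dr":[0.004,-0.004,0],"translation":[-0.0009,-0.0012,0.003],"gripper":255},{"dr":[0.001,-0.001,0],"translation":[-0.0003,-0.0003,0.002],"gripper":255}]'
python3 -c "
from h import *
plan((.485,.1457,.213),-32.3)"
```

```text
time_s: 8.35
position: [0.4845, 0.1457, 0.2135]
orientation: [-2.751, -1.515, 0.003]
wrist_force: [-1.2, -0.1, 6.5]
gripper_width: 0.147
t 8.35 pos [0.4845 0.1457 0.2135] z [-1.8e-03 -2.0e-04 -1.0e+00] yang -32.33 j [0.269 0.212 1.716 0.    1.215 0.833] F [-1.17 -0.14  6.5 ] M [0.016 0.044 0.031] w 0.147
trans tool [0.0003 0.0004 0.0005]
dr [-0.0014  0.0011 -0.0005]
dr [1.7000e-03 2.3000e-03 3.1411e+00]
```

```bash
python3 -m pendant '[{"dr":[-0.001,0.001,-0.06],"translation":[0.0003,0.0004,0],"gripper":255}]'
python3 -c "
from h import *
plan((.485,.1457,.213))"
python3 -m pendant '[{"dr":[0,0,-0.06],"translation":[0,0,0.0005],"gripper":255}]'
python3 -c "
from h import *
plan((.485,.1457,.213))"
```

```text
time_s: 8.45
position: [0.485, 0.1454, 0.2137]
orientation: [2.704, 1.599, -0.001]
wrist_force: [-0.5, -1.9, 2.5]
gripper_width: 0.151
t 8.45 pos [0.485  0.1454 0.2137] z [-3.e-04 -5.e-04 -1.e+00] yang -28.8 j [ 0.269  0.212  1.716 -0.     1.214  0.772] F [-0.46 -1.9   2.49] M [-0.323  0.007 -0.032] w 0.151
trans tool [ 0.0002 -0.0001  0.0007]
time_s: 8.55
position: [0.4852, 0.1453, 0.2138]
orientation: [2.652, 1.682, -0.0]
wrist_force: [-0.7, -0.2, 4.9]
gripper_width: 0.152
t 8.55 pos [0.4852 0.1453 0.2138] z [ 4.e-04 -8.e-04 -1.e+00] yang -25.22 j [ 2.690e-01  2.120e-01  1.716e+00 -1.000e-03  1.213e+00  7.090e-01] F [-0.69 -0.18  4.87] M [-0.17   0.213 -0.045] w 0.152
trans tool [ 0.0003 -0.0003  0.0008]
```

```bash
for i in 1; do :; done
python3 -m pendant '[{"dr":[0,0,-0.06],"translation":[0,0,0.0004],"gripper":255}]'
python3 -m pendant '[{"dr":[0,0,-0.06],"translation":[0,0,0.0004],"gripper":255}]'
python3 -c "
from h import *
plan((.485,.1457,.213))"
```

```text
time_s: 8.65
position: [0.4852, 0.1452, 0.2141]
orientation: [2.598, 1.764, 0.001]
wrist_force: [-1.1, -1.0, 2.6]
gripper_width: 0.149
time_s: 8.75
position: [0.4853, 0.1453, 0.2142]
orientation: [2.541, 1.844, 0.001]
wrist_force: [0.3, 0.3, 2.6]
gripper_width: 0.15
t 8.75 pos [0.4853 0.1453 0.2142] z [ 1.5e-03 -6.0e-04 -1.0e+00] yang -18.06 j [ 2.690e-01  2.110e-01  1.716e+00 -1.000e-03  1.213e+00  5.840e-01] F [0.33 0.32 2.6 ] M [-0.078  0.153 -0.071] w 0.15
trans tool [ 0.0003 -0.0004  0.0012]
```

```bash
python3 -m pendant '[{"dr":[0,0,-0.06],"translation":[0,0,0.0004],"gripper":255}]'
python3 -m pendant '[{"dr":[0,0,-0.06],"translation":[0,0,0.0004],"gripper":255}]'
python3 -m pendant '[{"dr":[0,0,-0.06],"translation":[0,0,0.0005],"gripper":255}]'
python3 -c "
from h import *
plan((.485,.1457,.213))"
```

```text
time_s: 8.85
position: [0.4854, 0.1454, 0.2143]
orientation: [2.482, 1.923, 0.002]
wrist_force: [-0.7, 0.7, 2.2]
gripper_width: 0.153
time_s: 8.95
position: [0.4858, 0.1456, 0.2143]
orientation: [2.421, 1.999, 0.004]
wrist_force: [0.4, 0.4, -0.3]
gripper_width: 0.149
time_s: 9.05
position: [0.4863, 0.1458, 0.2142]
orientation: [2.357, 2.074, 0.007]
wrist_force: [0.2, -0.5, 0.1]
gripper_width: 0.15
t 9.05 pos [0.4863 0.1458 0.2142] z [ 0.0048  0.001  -1.    ] yang -7.31 j [ 0.269  0.211  1.716 -0.     1.209  0.397] F [ 0.19 -0.51  0.12] M [ 0.054 -0.073  0.002] w 0.15
trans tool [-0.0003 -0.0012  0.0012]
```

Upward force vanished at z≈0.2143, which puts the underside at about 8.3 mm. That matches the thread start (8.7 mm). I'll lower the cap into the drop.

```bash
python3 -m pendant '[{"dr":[0.001,-0.004,-0.02],"translation":[-0.0003,-0.0012,0.0015],"gripper":255}]'
python3 -m pendant '[{"dr":[0,0,0],"translation":[0,-0.0003,0.0015],"gripper":255}]'
python3 -c "
from h import *
plan((.485,.1457,.208),-8)"
```

```text
time_s: 9.15
position: [0.4854, 0.1457, 0.2129]
orientation: [2.333, 2.096, 0.002]
wrist_force: [0.2, -0.4, 0.1]
gripper_width: 0.151
time_s: 9.25
position: [0.4849, 0.1458, 0.2112]
orientation: [2.334, 2.096, 0.001]
wrist_force: [0.6, 0.3, -0.7]
gripper_width: 0.15
t 9.25 pos [0.4849 0.1458 0.2112] z [ 0.004 -0.003 -1.   ] yang -6.14 j [ 0.272  0.212  1.723 -0.004  1.204  0.381] F [ 0.6   0.27 -0.73] M [-0.024 -0.123 -0.004] w 0.15
trans tool [-0.0001  0.0001  0.0032]
dr [0.0043 0.0025 0.0325]
dr [-0.0039  0.0067 -3.1091]
```

Dropping freely (z 0.2112, no contact).

```bash
python3 -m pendant '[{"dr":[0.003,0.002,0],"translation":[0,0,0.0015],"gripper":255}]'
python3 -m pendant '[{"dr":[0,0,0],"translation":[0,0,0.001],"gripper":255}]'
python3 -m pendant '[{"dr":[0,0,0],"translation":[0,0,0.001],"gripper":255}]'
python3 -c "
from h import *
plan((.485,.1457,.208),-6)"
```

```text
time_s: 9.35
position: [0.4846, 0.1458, 0.2094]
orientation: [2.337, 2.098, -0.0]
wrist_force: [-0.4, -0.3, -0.9]
gripper_width: 0.153
time_s: 9.45
position: [0.4846, 0.1457, 0.2085]
orientation: [2.338, 2.097, -0.001]
wrist_force: [-2.3, -0.2, 7.0]
gripper_width: 0.153
time_s: 9.55
position: [0.4846, 0.1457, 0.2084]
orientation: [2.338, 2.097, 0.0]
wrist_force: [-3.2, -2.1, 10.4]
gripper_width: 0.157
t 9.55 pos [0.4846 0.1457 0.2084] z [ 7.e-04 -6.e-04 -1.e+00] yang -6.24 j [ 2.700e-01  2.150e-01  1.726e+00 -1.000e-03  1.200e+00  3.790e-01] F [-3.24 -2.1  10.36] M [-0.166  0.44   0.006] w 0.157
trans tool [-0.      0.0004  0.0004]
dr [ 0.0008  0.0005 -0.0041]
dr [ 8.0000e-04 -1.3000e-03  3.1375e+00]
```

```bash
python3 -m pendant '[{"dr":[0,0,0.07],"translation":[0,0.0003,0],"gripper":255}]'
python3 -m pendant '[{"dr":[0,0,0.07],"translation":[0,0,0.0004],"gripper":255}]'
python3 -m pendant '[{"dr":[0,0,0.07],"translation":[0,0,0.0004],"gripper":255}]'
python3 -c "
from h import *
plan((.485,.1457,.208),-6)"
```

```text
time_s: 9.65
position: [0.485, 0.1457, 0.2087]
orientation: [2.412, 2.011, 0.001]
wrist_force: [-0.1, 0.6, 0.1]
gripper_width: 0.148
time_s: 9.75
position: [0.485, 0.1457, 0.2084]
orientation: [2.484, 1.921, 0.001]
wrist_force: [-0.4, 0.4, -1.1]
gripper_width: 0.149
time_s: 9.85
position: [0.485, 0.1457, 0.2078]
orientation: [2.553, 1.828, 0.001]
wrist_force: [0.2, -0.1, 0.3]
gripper_width: 0.149
t 9.85 pos [0.485  0.1457 0.2078] z [ 1.3e-03 -4.0e-04 -1.0e+00] yang -18.79 j [ 2.700e-01  2.150e-01  1.727e+00 -1.000e-03  1.198e+00  5.980e-01] F [ 0.21 -0.08  0.31] M [-0.053 -0.09  -0.019] w 0.149
trans tool [ 0.      0.     -0.0002]
dr [ 1.400e-03  1.000e-04 -2.232e-01]
dr [ 2.0000e-04 -2.0000e-03  2.9184e+00]
```

```bash
python3 -m pendant '[{"dr":[0,0,0.07],"translation":[0,0,0.0005],"gripper":255}]'
python3 -m pendant '[{"dr":[0,0,0.07],"translation":[0,0,0.0005],"gripper":255}]'
python3 -m pendant '[{"dr":[0,0,0.07],"translation":[0,0,0.0003],"gripper":255}]'
python3 -m pendant '[{"dr":[0,0,0.07],"translation":[0,0,0.0002],"gripper":255}]'
python3 -c "
from h import *
plan((.485,.1457,.208),-6)"
```

```text
time_s: 9.95
position: [0.4853, 0.1457, 0.2076]
orientation: [2.619, 1.733, 0.003]
wrist_force: [0.1, 0.3, 3.4]
gripper_width: 0.147
time_s: 10.05
position: [0.4858, 0.1457, 0.2075]
orientation: [2.68, 1.636, 0.005]
wrist_force: [-0.2, -0.8, 2.0]
gripper_width: 0.153
time_s: 10.15
position: [0.486, 0.1456, 0.2074]
orientation: [2.738, 1.536, 0.006]
wrist_force: [-0.3, -0.3, 1.5]
gripper_width: 0.15
time_s: 10.25
position: [0.4862, 0.1455, 0.2074]
orientation: [2.792, 1.434, 0.006]
wrist_force: [0.0, 0.4, 1.3]
gripper_width: 0.152
t 10.25 pos [0.4862 0.1455 0.2074] z [ 4.7e-03 -3.0e-04 -1.0e+00] yang -35.62 j [ 0.269  0.216  1.728 -0.002  1.194  0.892] F [0.04 0.39 1.28] M [-0.04  -0.039  0.028] w 0.152
trans tool [-0.0006 -0.0011 -0.0006]
dr [ 0.0045 -0.0014 -0.517 ]
dr [-1.8000e-03 -6.1000e-03  2.6246e+00]
```

```bash
python3 -m pendant '[{"dr":[0.003,-0.002,0.07],"translation":[-0.0005,-0.0007,0.0002],"gripper":255}]'
python3 -m pendant '[{"dr":[0,0,0.07],"translation":[0,0,0.0002],"gripper":255}]'
python3 -m pendant '[{"dr":[0,0,0.07],"translation":[0,0,0.0002],"gripper":255}]'
python3 -m pendant '[{"dr":[0,0,0.07],"translation":[0,0,0.0002],"gripper":255}]'
python3 -c "
from h import *
plan((.485,.1457,.208),-6)"
```

```text
time_s: 10.35
position: [0.4857, 0.1455, 0.2074]
orientation: [2.844, 1.332, 0.003]
wrist_force: [1.0, -0.0, 1.0]
gripper_width: 0.151
time_s: 10.45
position: [0.4859, 0.1454, 0.2074]
orientation: [2.891, 1.226, 0.003]
wrist_force: [0.1, -1.0, 1.1]
gripper_width: 0.15
time_s: 10.55
position: [0.4861, 0.1454, 0.2074]
orientation: [2.934, 1.119, 0.004]
wrist_force: [-0.6, -0.5, 0.9]
gripper_width: 0.149
time_s: 10.65
position: [0.4859, 0.1452, 0.2073]
orientation: [2.973, 1.011, 0.003]
wrist_force: [-1.4, -0.1, 1.5]
gripper_width: 0.155
t 10.65 pos [0.4859 0.1452 0.2073] z [ 2.4e-03 -4.0e-04 -1.0e+00] yang -52.45 j [ 2.680e-01  2.160e-01  1.727e+00 -1.000e-03  1.196e+00  1.184e+00] F [-1.41 -0.14  1.53] M [-0.111  0.261  0.014] w 0.155
trans tool [-0.0004 -0.0009 -0.0007]
dr [ 2.400e-03 -8.000e-04 -8.107e-01]
dr [-1.0000e-03 -2.9000e-03  2.3309e+00]
```

```bash
cat > m.py <<'E'
from h import *
import sys
v=plan(None)
E
for k in 1; do
python3 -m pendant '[{"dr":[0.002,0,0.06],"translation":[0,0,0.0003],"gripper":255}]' >/dev/null; python3 m.py
python3 -m pendant '[{"dr":[0,0,0.06],"translation":[0,0,0.0003],"gripper":255}]'>/dev/null; python3 m.py
python3 -m pendant '[{"dr":[0,0,0.06],"translation":[0,0,0.0003],"gripper":255}]'>/dev/null; python3 m.py; done
```

```text
t 10.75 pos [0.4856 0.1451 0.2072] z [ 5.e-04  1.e-03 -1.e+00] yang -56.05 j [2.670e-01 2.170e-01 1.727e+00 1.000e-03 1.197e+00 1.245e+00] F [-0.9   0.13  2.68] M [-0.092  0.341  0.075] w 0.153
t 10.85 pos [0.4852 0.145  0.2071] z [-2.e-04  6.e-04 -1.e+00] yang -59.65 j [2.670e-01 2.170e-01 1.727e+00 1.000e-03 1.198e+00 1.308e+00] F [-1.   -0.65  0.96] M [-0.166  0.145  0.151] w 0.151
t 10.95 pos [0.4851 0.1448 0.2069] z [-4.e-04  3.e-04 -1.e+00] yang -63.21 j [0.267 0.217 1.728 0.    1.197 1.37 ] F [0.14 0.16 1.07] M [-0.082  0.088  0.304] w 0.151
```

```bash
python3 -m pendant '[{"dr":[0,0,0],"translation":[0,0,0],"gripper":255}]' >/dev/null; python3 m.py;python3 -m pendant '[{"dr":[0,0,0],"translation":[0,0,0],"gripper":255}]' >/dev/null; python3 m.py
```

```text
t 11.05 pos [0.4851 0.1448 0.2069] z [-4.e-04  3.e-04 -1.e+00] yang -63.22 j [0.267 0.217 1.728 0.    1.197 1.371] F [ 0.27  0.68 -1.  ] M [-0.02  -0.037  0.013] w 0.153
t 11.15 pos [0.4851 0.1448 0.2069] z [-3.e-04  3.e-04 -1.e+00] yang -63.18 j [0.267 0.217 1.728 0.    1.197 1.37 ] F [-1.24  0.52  0.56] M [-0.058  0.001  0.001] w 0.151
```

```bash
python3 -m pendant '[{"dr":[0,0,0.06],"translation":[0,0,0.0003],"gripper":255}]' >/dev/null; python3 m.py;python3 -m pendant '[{"dr":[0,0,0.05],"translation":[0,0,0.0002],"gripper":255}]' >/dev/null; python3 m.py
```

```text
t 11.25 pos [0.4851 0.1448 0.2067] z [-4.e-04  1.e-04 -1.e+00] yang -66.61 j [0.267 0.217 1.728 0.    1.197 1.43 ] F [-1.57  0.96  1.64] M [-0.072  0.121  0.33 ] w 0.154
t 11.35 pos [0.485  0.1447 0.2066] z [-3.e-04 -2.e-04 -1.e+00] yang -69.48 j [ 0.267  0.217  1.728 -0.     1.197  1.48 ] F [ 0.13 -0.62  0.63] M [-0.007  0.094  0.419] w 0.15
```

Torque is 0.42 N m while turning, and the cap sits about 0.8 mm below first seal contact. That implies roughly 35 N on the seal, so it is snug and well below the limits. I'll relax and release.

```bash
python3 -m pendant '[{"dr":[0,0,0],"translation":[0,0,0],"gripper":255},{"dr":[0,0,0],"translation":[0,0,0],"gripper":255}]' >/dev/null; python3 m.py
python3 -m pendant '[{"dr":[0,0,0],"translation":[0,0,0],"gripper":170},{"dr":[0,0,0],"translation":[0,0,0],"gripper":130},{"dr":[0,0,0],"translation":[0,0,0],"gripper":100},{"dr":[0,0,0],"translation":[0,0,0],"gripper":100},{"dr":[0,0,0],"translation":[0,0,0],"gripper":100}]' 
python3 m.py
```

```text
t 11.55 pos [0.4851 0.1447 0.2066] z [-3.e-04 -2.e-04 -1.e+00] yang -69.36 j [ 0.267  0.217  1.728 -0.     1.197  1.478] F [-0.79  0.6   0.57] M [-0.057  0.068  0.005] w 0.149
time_s: 12.05
position: [0.4852, 0.1447, 0.2064]
orientation: [-3.09, -0.565, 0.0]
wrist_force: [-0.1, -0.2, 0.3]
gripper_width: 0.554
t 12.05 pos [0.4852 0.1447 0.2064] z [-3.e-04  1.e-04 -1.e+00] yang -69.27 j [0.267 0.217 1.729 0.    1.196 1.476] F [-0.08 -0.24  0.29] M [-0.037  0.037 -0.019] w 0.554
```

```bash
python3 -m pendant '[{"dr":[0,0,0],"translation":[0,0,-0.02],"gripper":80},{"dr":[0,0,0],"translation":[0,0,-0.03],"gripper":80},{"dr":[0,0,0],"translation":[0,0,-0.04],"gripper":80},{"dr":[0,0,0],"translation":[-0.03,0,-0.02],"gripper":80},{"dr":[0,0,0],"translation":[-0.04,0,0],"gripper":80}]' 
python3 -m pendant '[{"dr":[0,0,0],"translation":[0,0,0],"gripper":80},{"dr":[0,0,0],"translation":[0,0,0],"gripper":80},{"dr":[0,0,0],"translation":[0,0,0],"gripper":80}]' 
python3 -c "
from h import *
plan(None)
w=snap('wrist','w6');s=snap('side','s6');snap('top','t6')
q=proj(w,(.485,.1455,.21))[0].astype(int);print(q)
v=max(q[1]-60,0);a=cv2.resize(w['pixels'][v:v+120,q[0]-60:q[0]+60,::-1],None,fx=4,fy=4,interpolation=cv2.INTER_CUBIC)
q=proj(s,(.485,.1457,.21))[0].astype(int);print(q)
b=cv2.resize(s['pixels'][q[1]-30:q[1]+30,q[0]-20:q[0]+20,::-1],None,fx=8,fy=8,interpolation=cv2.INTER_CUBIC)
cv2.imwrite('pics/c6.png',np.hstack([a,b]))"
```

```text
time_s: 12.55
position: [0.4213, 0.1204, 0.3186]
orientation: [3.09, 0.567, -0.006]
wrist_force: [-0.2, -1.0, 0.1]
gripper_width: 0.686
time_s: 12.85
position: [0.4185, 0.1194, 0.3203]
orientation: [3.09, 0.566, -0.002]
wrist_force: [-0.0, -0.6, 0.8]
gripper_width: 0.684
t 12.85 pos [0.4185 0.1194 0.3203] z [-1.3e-03 -3.0e-04 -1.0e+00] yang -69.24 j [0.251 0.042 1.651 0.    1.45  1.46 ] F [-0.02 -0.62  0.8 ] M [-0.003 -0.008 -0.03 ] w 0.684
[321 121]
[296 156]
```

View pics/c6.png

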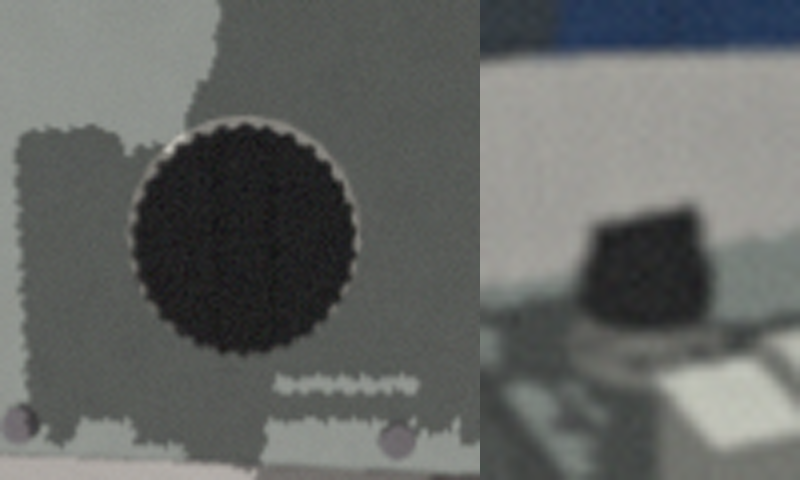

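View pics/t6.png

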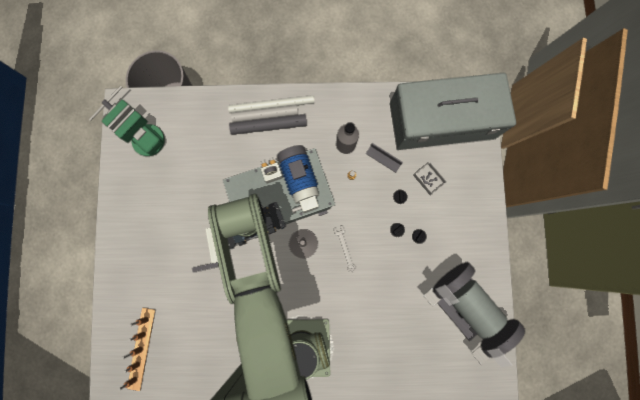

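In the wrist view (left) the cap sits level and centred on the flange, with its wing still in line with the tool. Side and top views agree: the bystanders are where they were, and only the leftmost cap is gone from the bench. The gripper is well clear, so I'm handing in.

```bash
python3 -c "
from h import *
print(ctrl.hand_in()); print(ctrl.get_state()['time_s'])"
```

```text
the job is handed in; nothing more can be done
None
the job is handed in; nothing more can be done
```

The filler is closed and the job is handed in, at about 13 s on the robot's clock; no verdict was reported.

**What I did:**
- **Pick-up:** I took the leftmost of the four caps by its wing and set it level on the neck. It rested on the thread with its underside about 7.5 mm above the rim.
- **Finding the thread start:** I turned it anticlockwise about 0.3 rad, pressing mostly 2 to 5 N. It climbed to about 8.3 mm, then the force vanished. I lowered it about 6 mm, and it landed with a brief 10 N, still far below the 40 N limit.
- **Tightening:** I screwed it clockwise to about 1.0 rad past the drop, then let go and backed off.

**Last checks:** The tool ended about 0.8 mm below first seal contact. That puts the underside about 0.7 mm above the rim and the seal force at an estimated 35 N. The last pictures show the cap level and centred, the wing unmoved after release, the gripper clear and no bystander visibly moved.

**What disagreed:**
- **Torque:** the turning torque reached about 0.42 N m at the end. That is above the 0.15 to 0.3 N m snug range and more than expected at that angle, but below the 0.6 N m overtight limit. I stopped there.
- **Neck position:** the top camera placed the neck about 2 mm from where the wrist camera did. I used the wrist camera, because two of its views agreed with each other.

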